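# Fit two bearings and snap the carrier cover on

## Task

Drop the two ball bearings one by one into the two bores of the bearing carrier, one flat in each. Then lay the cover square over the carrier and press it down by its rib until both end clips snap over its edges, and keep pressing it firmly down onto its seat (about 10 N): the program finishes while still holding and pressing the cover, without letting go. Leave the larger dark steel ring, which is no bearing, where it lies.

Things in the scene. Friction and masses are not known exactly. Their poses are not given: they have to be found in the camera images.
- carrier: aluminium bearing carrier fixed to the bench: block 140 (x) x 72 (y) x 24 (z) mm with two round blind bores along x, centres 32 mm either side of the middle, each 56 mm across, 16.5 mm deep, rim bevelled 2.5 mm; a dark spring clip stands at the middle of each short end. Origin: centre of the underside, on the bench; z up; x along the block, towards clip_1. No guides on the long sides.
- bore_0 (a point): centre of the floor of one bore (the one near clip_0), 7.5 mm above the bench
- bore_1 (a point): centre of the floor of the other bore (near clip_1), 7.5 mm above the bench
- clip_0 (a joint): angle (rad) of the spring clip at the carrier's -x end: 0 upright, at rest; grows as it is pushed outward, about 0.11 as the cover's edge passes; springs back. 24 mm wide (y), top 48 mm above the bench; its nose, 32 mm above the bench, juts in to 67.5 mm from the carrier's middle; above the nose it slopes outward 25 degrees from upright as a lead-in
- clip_1 (a joint): the same for the clip at the carrier's +x end
- cover: grey plastic cover, plate 140 (x) x 70 (y) x 5 (z) mm with a grip rib in the middle of its top, 44 (x) x 16 (y) mm, 28 mm high; 0.12 kg, same either way round, starts rib up. Origin: centre of the flat underside. Heights of the underside above the bench: 37 mm meets the clips, push rises to about 11 N at 32 mm, then drops suddenly; by 27 mm the clips snap over; 24 mm seated
- bearing_a: sealed steel ball bearing, a flat ring 52 mm across, 15 mm high, small hole in the middle; grip it across the outside; 0.17 kg. Origin: centre of the underside. Either bearing may go in either bore, where it lies 1.5 mm below the top.
- bearing_b: the second, equal bearing; origin the same
- drive_ring: dark steel ring 63 mm across, 22 mm high, a bystander that resembles a bearing but is larger and fits no bore; origin at the centre of the underside

How it is judged:
By the outcome, as a careful person would: the job done as asked, in the order asked, and still so for the second after the job is handed in, while the arm keeps its last pose, push and grip.
It also fails if it takes over 72 s, if anything falls off the work surface, if the arm or the gripper's body presses on something with over 40 N, if the wrist force passes 120 N, or if a joint passes its speed limit or range.

## Robot

A 6-joint arm with a two-finger parallel gripper is mounted at the origin on the work surface; the furniture and walls round the work are solid. World frame = base frame: x ahead of the robot, y to its left, z up, the work surface at z = 0. Lengths are in m, angles in rad, forces in N, time in s.
With the tool pointing down it reaches from about 0.375 to 0.9 m from the base axis. Payload 3.1 kg.
Tool frame: the origin (TCP) lies at the very end of the fingers, on their centre line; the grasp point (between the pads) lies 19 mm behind it; z points along the fingers, y is the direction in which the jaws open and shut (so a half turn about z gives the same grasp; the last joint's range is limited). The gripper opens to 87 mm and grips with 3 to 60 N. Pads are 19 mm wide; open, the fingers measure 117 mm over their backs; the gripper's body (75 mm by 190 mm) begins 51 mm behind the grasp point.
Start: joints at [-1.288, 0.527, 1.433, -0, 1.181, -0.178], TCP at [0.278, -0.56, 0.223] pointing down, gripper open.
Joint ranges: [-3.08, 3.08], [-0.75, 2.2], [0.22, 2.44], [-1.43, 4.57], [0, 2.65], [-2.85, 2.85]. Speed limits (rad/s): [2.79, 2.79, 3.14, 3.14, 3.14, 3.14].

## Interface

Orientations are given as a unit quaternion [x, y, z, w].
In Python, from rig import robot gives the robot as it stands.
- The arm moves only by the tool arm_command, never from a script. Its argument "targets" is a list of rows, each a list of 5 numbers: the shift along the tool's x, y, z in cm, then the turn about the tool's z in rad, then the finger opening in cm, from 0 to 8.7. In form: [[dx, dy, dz, spin, hand], ...]. A call has 1 to 5 rows; each row is the pose to reach, as a shift and turn from the pose commanded when the call began, along the tool's axes at that moment; what a row does not reach only later rows make up. A row lasts 1/8 s, in which the tool goes at most 62.5 mm and 10.7 degrees, less where a joint would pass 70% of its speed; a pose out of reach is approached as far as the arm can. A call with a gripper value outside its range is refused whole. The fingers move at their own pace and stop on an object; "newtons" is the grip in N (left out, the last holds). Time passes only in rows, so rows that repeat a pose let the fingers close. It gives the time, the measured TCP pose, the force and the opening at its end, in the units of the state.
- robot.get_obs(): the state, without advancing time (a new reading comes with each control period).
- robot.camera(name): name is "scene" or "top"; returns (picture, depth): 420x560x3 uint8, red, green, blue; 420x560 float32, m along the optical axis (not along the pixel's ray), 0 where there is no reading.
- robot.camera_model(name): a dict with "mtx" (3x3 intrinsics, pixels), "k1" (the pictures are not rectified: a ray, as slopes to the right and down, at radius r is drawn at 1 + k1 r^2 times it, then the intrinsics apply), "extrinsics" (4x4, takes a point from world to camera coordinates). Camera axes: x right, y up, looking along -z (the intrinsics and any distortion apply to the point x, -y, -z); pixel columns grow to the right and rows downward; lengths in m; the calibration is good to about 2 mm. A picture is of the moment at which its call begins. camera_model takes no time and is no camera call.
- robot.hand_in(): hands the job in, once; it reports no verdict.
The state is a dict: "time": time; "q": joint angles; "joint_velocities": joint speeds; "joint_torque": joint torques, N m; "position": TCP position; "tool_rot": TCP orientation; "ft_force": force on the tool from outside, world axes, zero at the start; "moment": the same for the moment, N m; "grip_width": finger opening in m.
Only numpy, scipy, OpenCV 4.12 (cv2) and the standard library are available. Lean on these libraries where they do the work, as an engineer would, in place of code of your own. Each camera call takes 0.05 s, during which the arm holds its last target.

## Working session

There is one attempt and no reset: what is moved stays moved. The work goes in short steps, Python scripts to look and compute and a tool call to move; the robot and the scene stay as the last step left them, time stands still between calls to the robot, and variables do not carry over. Pictures are saved under pics/ and viewed, and the job is handed in when it is done.

Besides the shell and the picture viewer there is one more tool, called after "Emit:" as name(argument=value, ...) on one line, values as JSON. arm_command: Moves the arm, as the interface text tells. Its arguments: {"type":"object","properties":{"targets":{"type":"array","items":{"type":"array","items":{"type":"number"}}},"newtons":{"type":"number"}},"required":["targets"]}

```bash
mkdir -p pics; python3 - <<'E'
from rig import robot
import cv2,numpy as np
o=robot.get_obs();print({k:np.round(v,3) for k,v in o.items()})
for n in("scene","top"):
    p,d=robot.camera(n);cv2.imwrite(f"pics/{n}0.png",p[:,:,::-1]);np.save(f"pics/{n}0.npy",d);np.save(f"pics/{n}0c.npy",p)
    print(robot.camera_model(n))
E
```

```text
{'time': np.float64(0.0), 'q': array([-1.289,  0.528,  1.434,  0.   ,  1.181, -0.178]), 'joint_velocities': array([-0.   ,  0.001, -0.   , -0.002, -0.001, -0.001]), 'joint_torque': array([ 1.0000e-03, -4.4004e+01, -1.7659e+01,  6.3000e-02,  5.8000e-02,
       -0.0000e+00]), 'position': array([ 0.278, -0.559,  0.222]), 'tool_rot': array([ 0.974,  0.228, -0.   , -0.001]), 'ft_force': array([ 0.031, -0.326,  0.046]), 'moment': array([ 0.005, -0.031,  0.015]), 'grip_width': np.float64(0.087)}
{'mtx': array([[429.58179176,   0.        , 281.07269615],
       [  0.        , 429.58179176, 212.60705992],
       [  0.        ,   0.        ,   1.        ]]), 'k1': 0.026260761666292706, 'extrinsics': array([[-0.76984074, -0.63822696,  0.00340468,  0.37641625],
       [ 0.45384027, -0.54366392,  0.70601597, -0.26356647],
       [-0.44874742,  0.54506503,  0.70818773, -0.77844857],
       [ 0.        ,  0.        ,  0.        ,  1.        ]])}
{'mtx': array([[483.70333628,   0.        , 278.73273925],
       [  0.        , 483.70333628, 208.16981138],
       [  0.        ,   0.        ,   1.        ]]), 'k1': -0.04323753739852927, 'extrinsics': array([[ 0.01289862, -0.99966681, -0.02235811, -0.00726177],
       [ 0.99502574,  0.01062342,  0.0990501 , -0.50286865],
       [-0.09877957, -0.02352451,  0.99483124, -0.90657652],
       [ 0.        ,  0.        ,  0.        ,  1.        ]])}
```

```bash
ls; ls pics
```

```text
pics
scene0.npy
scene0.png
scene0c.npy
top0.npy
top0.png
top0c.npy
```

View pics/top0.png

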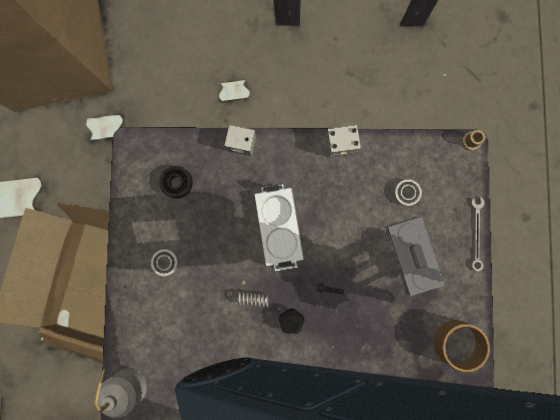

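View pics/scene0.png

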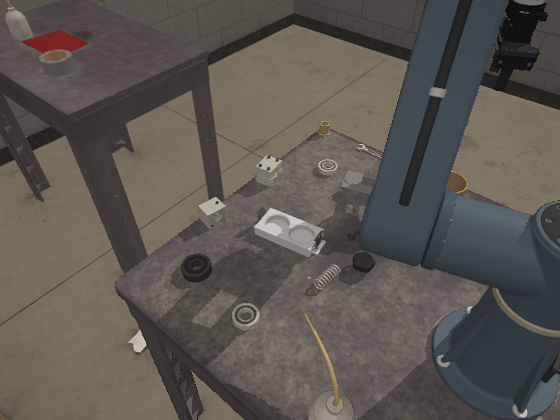

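The top view shows bearings at about (408,192) and (164,263), the dark ring at (176,182), the carrier at (279,228) with its clips at the top and bottom ends, and the cover at (416,256). Next I turn these into world positions.

```bash
cat > h.py <<'E'
import numpy as np,cv2
from rig import robot
def world(name,d):
    m=robot.camera_model(name);K=m["mtx"];k=m["k1"];E=m["extrinsics"]
    v,u=np.mgrid[0:d.shape[0],0:d.shape[1]].astype(float)
    pts=np.stack([u.ravel(),v.ravel()],1)[:,None,:]
    n=cv2.undistortPoints(pts,K,np.array([k,0,0,0,0.]))[:,0]
    x=n[:,0]*d.ravel();y=-n[:,1]*d.ravel();z=-d.ravel()
    return ((np.stack([x,y,z],1)-E[:3,3])@E[:3,:3]).reshape(*d.shape,3)
def rays(name,uv):
    m=robot.camera_model(name);E=m["extrinsics"]
    n=cv2.undistortPoints(np.array(uv,float).reshape(-1,1,2),m["mtx"],np.array([m["k1"],0,0,0,0.]))[:,0]
    r=np.c_[n[:,0],-n[:,1],-np.ones(len(n))]@E[:3,:3]
    return -E[:3,:3].T@E[:3,3], r
def atz(name,uv,z):
    c,r=rays(name,uv); return c+r*((z-c[2])/r[:,2])[:,None]
def proj(name,P):
    m=robot.camera_model(name);E=m["extrinsics"];q=np.atleast_2d(P)@E[:3,:3].T+E[:3,3]
    s=np.c_[q[:,0],-q[:,1]]/-q[:,2:];r2=(s**2).sum(1,keepdims=True);s=s*(1+m["k1"]*r2)
    return s*m["mtx"][0,0]+m["mtx"][:2,2]
E
python3 - <<'E'
from h import *
d=np.load("pics/top0.npy");W=world("top",d)
for n,(u,v) in dict(bA=(408,192),bB=(164,263),ring=(176,182),car=(279,228),cov=(416,256)).items():
    R=48
    s=W[v-R:v+R,u-R:u+R];z=s[...,2]
    bench=np.median(z)
    m=(z>0.008)&(z<0.08)
    n_,lab,st,ce=cv2.connectedComponentsWithStats(m.astype(np.uint8))
    i=max(range(1,n_),key=lambda i: st[i,4] - 30*np.hypot(*(ce[i]-R)))
    P=s[lab==i]
    h=np.percentile(P[:,2],[5,50,95])
    rect=cv2.minAreaRect((P[:,:2]*1000).astype(np.float32))
    print(n,"bench",bench.round(4),"area",st[i,4],"h",h.round(4),"mean",P.mean(0).round(4),"rect",np.round(rect[0],1),np.round(rect[1],1),round(rect[2],1), "circ",np.round(cv2.minEnclosingCircle((P[:,:2]*1000).astype(np.float32)),1) if 0 else "")
E
python3 - <<'E'
import cv2,numpy as np
p=cv2.imread("pics/top0.png")
a=cv2.resize(p[160:300,130:290],(800,700),interpolation=cv2.INTER_CUBIC)[:600]
b=cv2.resize(p[170:310,370:510],(600,600),interpolation=cv2.INTER_CUBIC)
cv2.imwrite("pics/za.png",a);cv2.imwrite("pics/zb.png",b)
E
```

```text
bA bench 0.0006 area 458 h [0.0107 0.0145 0.0175] mean [ 0.5373 -0.252   0.0144] rect [ 537.3 -252.2] [49.9 52.3] 2.7 circ 
bB bench 0.0006 area 432 h [0.011  0.0146 0.0176] mean [0.3958 0.2204 0.0146] rect [395.7 220.8] [50.2 49.1] 33.6 circ 
ring bench 0.0006 area 711 h [0.0142 0.0215 0.0242] mean [0.5531 0.2019 0.0209] rect [553.8 202.8] [61.4 59.6] 46.9 circ 
car bench 0.0015 area 2230 h [0.0084 0.0233 0.0386] mean [ 0.468  -0.0006  0.0213] rect [466.4  -0.9] [161.9  72. ] 10.2 circ 
cov bench 0.0012 area 279 h [0.009  0.0323 0.0355] mean [ 0.4138 -0.2674  0.0285] rect [ 411.6 -274.7] [53.2 27.4] 18.9 circ
```

View pics/za.png

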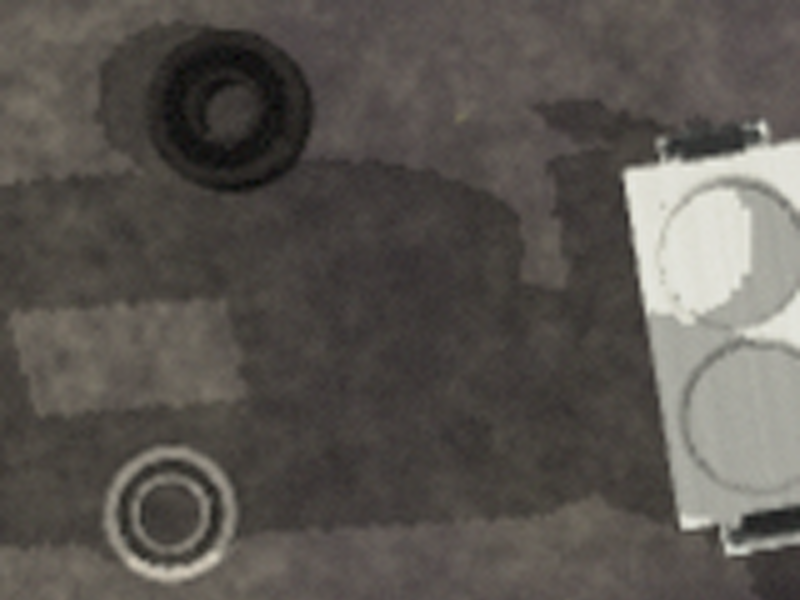

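View pics/zb.png

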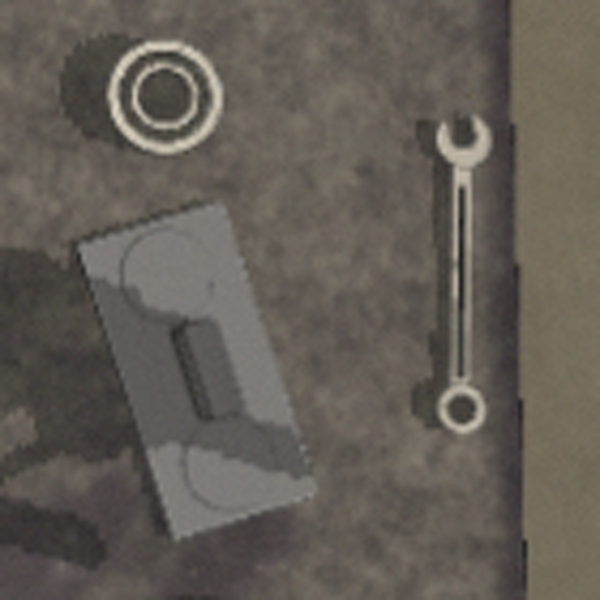

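```bash
cat >> h.py <<'E'
from scipy.ndimage import map_coordinates
from scipy.optimize import minimize
def rect(lx,ly,z,n=60):
    t=np.linspace(-1,1,n);o=np.ones(n)
    P=np.r_[np.c_[t*lx/2,o*ly/2],np.c_[t*lx/2,-o*ly/2],np.c_[o*lx/2,t*ly/2],np.c_[-o*lx/2,t*ly/2]]
    return np.c_[P,np.full(len(P),z)]
def circ(cx,r,z,n=120,cy=0):
    a=np.linspace(0,2*np.pi,n,endpoint=False);return np.c_[cx+r*np.cos(a),cy+r*np.sin(a),np.full(n,z)]
M=dict(bearing=circ(0,.026,.015),ring=circ(0,.0315,.022),
 carrier=np.r_[rect(.14,.072,.024),circ(.032,.0305,.024),circ(-.032,.0305,.024)],
 cover=np.r_[rect(.14,.07,.005),rect(.044,.016,.033,20)])
def grad(p):
    g=cv2.cvtColor(p,cv2.COLOR_RGB2GRAY).astype(np.float32)
    g=cv2.GaussianBlur(g,(0,0),.7);return np.sqrt(np.hypot(cv2.Sobel(g,-1,1,0),cv2.Sobel(g,-1,0,1)))
def place(model,x,z0=0):
    c,s=np.cos(x[2]),np.sin(x[2]);P=model
    return np.c_[x[0]+c*P[:,0]-s*P[:,1],x[1]+s*P[:,0]+c*P[:,1],P[:,2]+z0]
def fit(name,pic,model,x0,z0=0,yaw=True,span=.006):
    G=grad(pic)
    def f(x):
        uv=proj(name,place(model,[x[0],x[1],x[2] if yaw else 0],z0))
        return -map_coordinates(G,[uv[:,1],uv[:,0]],order=1).mean()
    best=None
    for dx in np.linspace(-span,span,7):
        for dy in np.linspace(-span,span,7):
            for da in ([-.06,-.03,0,.03,.06] if yaw else [0]):
                x=[x0[0]+dx,x0[1]+dy,x0[2]+da];v=f(x)
                if best is None or v<best[0]:best=(v,x)
    b=best[1];S=np.array([b,[b[0]+.002,b[1],b[2]],[b[0],b[1]+.002,b[2]],[b[0],b[1],b[2]+.02]])
    r=minimize(f,b,method="Nelder-Mead",options=dict(initial_simplex=S,xatol=1e-5,fatol=1e-4))
    return r.x,-r.fun
E
python3 - <<'E'
from h import *
for cam in("top","scene"):
    p=np.load(f"pics/{cam}0c.npy");out=p[:,:,::-1].copy()
    for n,m,x0 in [("bA","bearing",(.5373,-.252,0)),("bB","bearing",(.3958,.2206,0)),("ring","ring",(.5535,.2025,0)),("car","carrier",(.467,-.0006,.178)),("cov","cover",(.412,-.27,.33))]:
        x,v=fit(cam,p,M[m],x0,yaw=m in("carrier","cover"),span=.009)
        print(cam,n,np.round(x[:2]*1000,1),round(np.degrees(x[2]),2),round(v,1))
        for a,b in proj(cam,place(M[m],x)):cv2.circle(out,(int(round(a)),int(round(b))),0,(0,0,255),-1)
    cv2.imwrite(f"pics/fit_{cam}.png",out)
    if cam=="top":z=cv2.resize(out[155:310,130:450],(800,388),interpolation=cv2.INTER_NEAREST)
    else:z=cv2.resize(out[140:340,170:390],(660,600),interpolation=cv2.INTER_NEAREST)
    cv2.imwrite(f"pics/fitz_{cam}.png",z)
E
```

```text
top bA [ 538.3 -252.5] 0.27 16.6
top bB [396. 221.] 0.72 13.8
top ring [552.3 200. ] 0.61 9.1
top car [468.1  -1.1] 10.1 14.1
top cov [ 414.8 -268.8] 17.68 9.8
scene bA [ 536.7 -251.6] 0.33 11.1
scene bB [394.5 221.4] 0.81 12.5
scene ring [552.3 204.7] 0.4 9.1
scene car [ 4.663e+02 -2.000e-01] 10.43 10.9
scene cov [ 405.2 -269.3] 18.75 5.7
```

View pics/fitz_top.png

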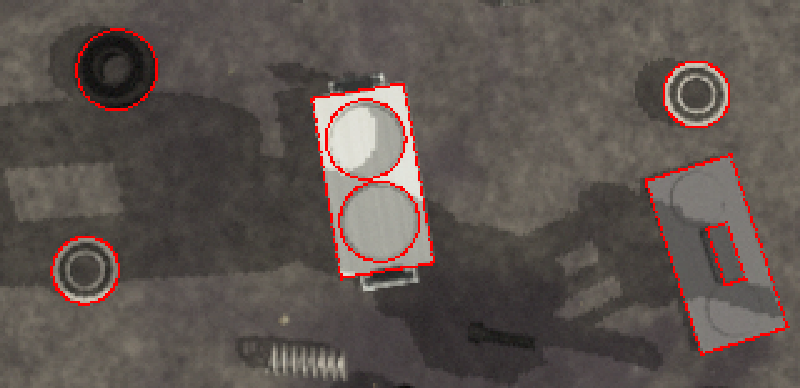

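View pics/fitz_scene.png

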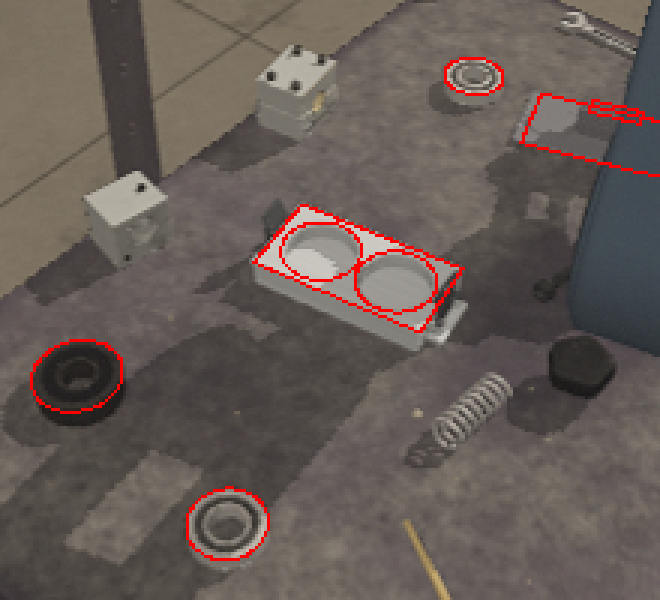

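```bash
cat >> h.py <<'E'
from scipy.spatial.transform import Rotation as Rn
def plan(xyz,yawdeg,o=None):
    o=o or robot.get_obs();R=Rn.from_quat(o["tool_rot"])
    d=R.inv().apply(np.array(xyz)-o["position"])*100
    X=R.as_matrix()[:,0];y=np.degrees(np.arctan2(X[1],X[0]))
    e=(yawdeg-y+90)%180-90
    print("tcp",np.round(o["position"]*1000,1),"yaw",round(y,2),"t",round(o["time"],2),"f",np.round(o["ft_force"],1),"w",round(o["grip_width"]*1000,1),"q",np.round(o["q"],2))
    print("-> d cm",np.round(d,2),"spin",round(-np.radians(e),3))
E
python3 -c "
from h import *
plan((.5375,-.252,.12),10.25)"
```

```text
tcp [ 277.8 -559.2  221.7] yaw 26.4 t 0.1 f [-1.  -0.2 -0.5] w 87.0 q [-1.29  0.53  1.43  0.    1.18 -0.18]
-> d cm [ 36.92 -15.94  10.21] spin 0.282
```

Emit:
arm_command(targets=[[36.9,-15.9,6.0,0.282,8.7],[36.9,-15.9,6.0,0.282,8.7],[36.9,-15.9,6.0,0.282,8.7],[36.9,-15.9,6.0,0.282,8.7],[36.9,-15.9,6.0,0.282,8.7]], newtons=25)

```text
time: 0.72
position: [0.4786, -0.3224, 0.1758]
tool_rot: [0.996, 0.089, -0.0, -0.0]
ft_force: [1.1, -0.5, -0.5]
grip_width: 0.0869
```

```bash
python3 -c "
from h import *
plan((.5375,-.252,.06),10.25)"
```

```text
tcp [ 478.6 -322.4  175.8] yaw 10.23 t 0.72 f [ 1.1 -0.5 -0.5] w 86.9 q [-0.79  0.52  1.6   0.    1.02  0.61]
-> d cm [ 7.04 -5.88 11.58] spin -0.0
```

Emit:
arm_command(targets=[[7.0,-5.9,6.0,0,8.7],[7.0,-5.9,11.5,0,8.7],[7.0,-5.9,11.5,0,8.7],[7.0,-5.9,11.5,0,8.7]])

```text
time: 1.23
position: [0.5349, -0.2514, 0.0589]
tool_rot: [0.996, 0.09, -0.002, -0.002]
ft_force: [1.3, -1.1, 0.3]
grip_width: 0.087
```

```bash
python3 -c "
from h import *
plan((.5375,-.252,.0075),10.25)"
```

```text
tcp [ 534.9 -251.4   58.9] yaw 10.36 t 1.23 f [ 1.3 -1.1  0.3] w 87.0 q [-0.63  0.71  1.64 -0.    0.8   0.76]
-> d cm [0.27 0.12 5.14] spin 0.002
```

Emit:
arm_command(targets=[[0.2,0,2.5,0,8.7],[0.2,0,4.0,0,8.7],[0.2,0,4.0,0,8.7],[0.2,0,4.0,0,8.7]])

```text
time: 1.72
position: [0.5384, -0.2539, 0.0223]
tool_rot: [0.996, 0.089, 0.001, 0.0]
ft_force: [-0.2, 0.9, -0.1]
grip_width: 0.0869
```

```bash
python3 - <<'E'
from h import *
plan((.5375,-.252,.0075),10.25)
p,d=robot.camera("top");out=p[:,:,::-1]
cv2.imwrite("pics/t1.png",cv2.resize(out[130:270,330:490],(640,560),interpolation=cv2.INTER_CUBIC))
p,d=robot.camera("scene");out=p[:,:,::-1]
cv2.imwrite("pics/s1.png",cv2.resize(out[100:240,260:420],(640,560),interpolation=cv2.INTER_CUBIC))
E
```

```text
tcp [ 538.4 -253.9   22.3] yaw 10.21 t 1.73 f [-0.2  0.9 -0.1] w 86.9 q [-0.63  0.77  1.64  0.    0.73  0.76]
-> d cm [-0.06 -0.21  1.48] spin -0.001
```

View pics/s1.png

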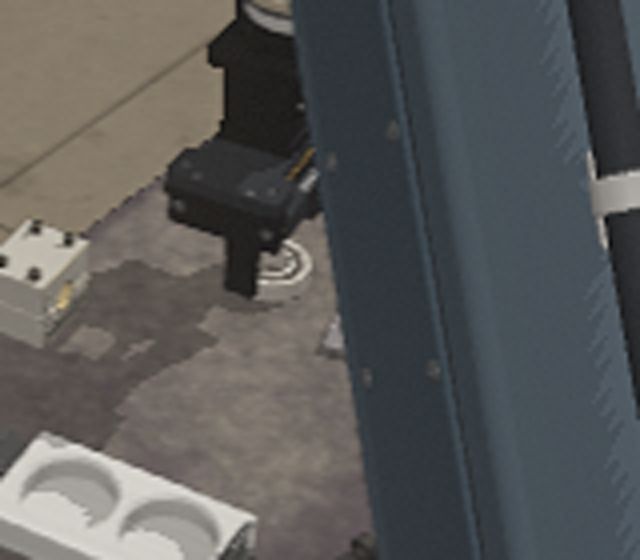

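The scene view shows one finger at about (240,270) in the crop, next to the bearing at (285,270) and clear of it. I go down and close.

Emit:
arm_command(targets=[[-0.05,-0.2,1.0,0,8.7],[-0.05,-0.2,1.5,0,8.7],[-0.05,-0.2,1.5,0,5.0],[-0.05,-0.2,1.5,0,5.0],[-0.05,-0.2,1.5,0,5.0]], newtons=25)

```text
time: 2.45
position: [0.5374, -0.2514, 0.0065]
tool_rot: [0.996, 0.089, 0.0, 0.0]
ft_force: [0.3, 0.2, 0.5]
grip_width: 0.0648
```

Emit:
arm_command(targets=[[0,0,0,0,5.0],[0,0,0,0,5.0]])

```text
time: 2.7
position: [0.5375, -0.2516, 0.0066]
tool_rot: [0.996, 0.089, 0.0, 0.0]
ft_force: [0.3, -0.6, -0.4]
grip_width: 0.0518
```

```bash
python3 -c "
from h import *
plan((.5375,-.252,.0075),10.25)"
```

```text
tcp [ 537.5 -251.6    6.6] yaw 10.24 t 2.7 f [ 0.3 -0.6 -0.4] w 51.8 q [-0.63  0.79  1.65 -0.    0.69  0.77]
-> d cm [-0.01  0.04 -0.09] spin -0.0
```

Emit:
arm_command(targets=[[0,0,-3,0,5.0],[0,0,-8,0,5.0],[0,0,-9,0,5.0],[0,0,-9,0,5.0]])

```text
time: 3.2
position: [0.5374, -0.2514, 0.097]
tool_rot: [0.996, 0.089, 0.0, 0.0]
ft_force: [0.6, 0.8, -0.4]
grip_width: 0.0497
```

```bash
python3 -c "
from h import *
plan((.4987,.005,.095),10.25)"
```

```text
tcp [ 537.4 -251.4   97. ] yaw 10.25 t 3.2 f [ 0.6  0.8 -0.4] w 49.7 q [-0.63  0.65  1.62  0.    0.87  0.77]
-> d cm [  0.75 -25.92   0.18] spin -0.0
```

```bash
python3 - <<'E'
from h import *
p,d=robot.camera("top");out=p[:,:,::-1];cv2.imwrite("pics/t2.png",out)
p,d=robot.camera("scene");out=p[:,:,::-1];cv2.imwrite("pics/s2.png",cv2.resize(out[60:240,220:420],(800,720),interpolation=cv2.INTER_CUBIC)[:600])
E
```

```text
(no output)
```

View pics/s2.png

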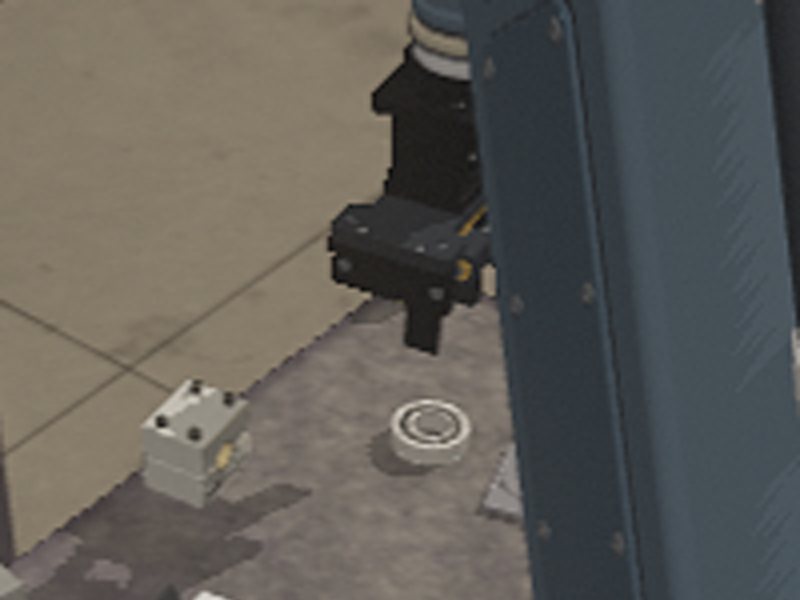

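View pics/t2.png

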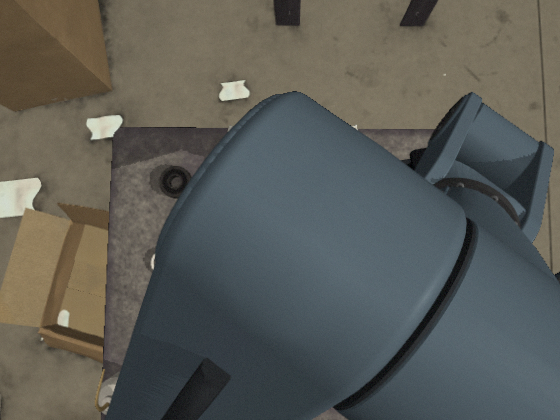

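The bearing is still on the bench, at about (430,430) in the crop: I lifted before the grip had built up. I measure again and retry.

```bash
python3 - <<'E'
from h import *
p,d=robot.camera("scene");x,v=fit("scene",p,M["bearing"],(.5367,-.2516,0),yaw=False)
print(x*1000,v); plan((x[0]+.0008,x[1]-.0004,.006),10.25)
E
```

```text
[ 535.12391356 -247.82982984    3.07932092] 11.375868797302246
tcp [ 536.2 -250.6   94.9] yaw 10.24 t 3.35 f [-1.   0.8 -0.6] w 49.6 q [-0.63  0.65  1.62  0.    0.87  0.77]
-> d cm [ 0.04 -0.22  8.89] spin -0.0
```

Emit:
arm_command(targets=[[0.05,-0.2,2,0,8.7],[0.05,-0.2,4,0,8.7],[0.05,-0.2,4,0,8.7],[0.05,-0.2,4,0,8.7],[0.05,-0.2,7,0,8.7]], newtons=30)

```text
time: 3.98
position: [0.5398, -0.251, 0.0287]
tool_rot: [0.996, 0.089, 0.003, 0.002]
ft_force: [0.3, -0.3, -0.2]
grip_width: 0.0853
```

Emit:
arm_command(targets=[[0,0,0,0,8.7],[0,0,1.0,0,8.7],[0,0,1.9,0,8.7],[0,0,1.9,0,8.7],[0,0,1.9,0,4.8]])

```text
time: 4.6
position: [0.5376, -0.2494, 0.0076]
tool_rot: [0.996, 0.089, 0.0, 0.0]
ft_force: [0.1, 0.4, 0.5]
grip_width: 0.0821
```

Emit:
arm_command(targets=[[0,0,0,0,4.5],[0,0,0,0,4.5],[0,0,0,0,4.5],[0,0,0,0,4.5],[0,0,0,0,4.5]])

```text
time: 5.22
position: [0.5375, -0.2493, 0.0075]
tool_rot: [0.996, 0.089, 0.0, 0.0]
ft_force: [0.6, 0.9, 1.3]
grip_width: 0.0496
```

```bash
python3 -c "
from h import *
plan((.5375,-.252,.0075),10.25)"
```

```text
tcp [ 537.5 -249.3    7.5] yaw 10.24 t 5.22 f [0.6 0.9 1.3] w 49.6 q [-0.62  0.79  1.65  0.    0.69  0.77]
-> d cm [-0.05  0.26  0.  ] spin -0.0
```

Emit:
arm_command(targets=[[0,0,-1,0,4.5],[0,0,-3,0,4.5],[0,0,-5,0,4.5],[0,0,-5,0,4.5]])

```text
time: 5.72
position: [0.5385, -0.25, 0.0592]
tool_rot: [0.996, 0.089, 0.001, 0.001]
ft_force: [0.1, -0.1, -1.6]
grip_width: 0.0495
```

```bash
python3 - <<'E'
from h import *
plan((.4987,.005,.095),10.25)
p,d=robot.camera("scene");out=p[:,:,::-1];cv2.imwrite("pics/s3.png",cv2.resize(out[60:240,220:420],(800,720),interpolation=cv2.INTER_CUBIC)[:600])
E
```

```text
tcp [ 538.5 -250.    59.2] yaw 10.25 t 5.72 f [ 0.1 -0.1 -1.6] w 49.5 q [-0.62  0.71  1.64  0.    0.79  0.77]
-> d cm [  0.63 -25.79  -3.65] spin 0.0
```

View pics/s3.png

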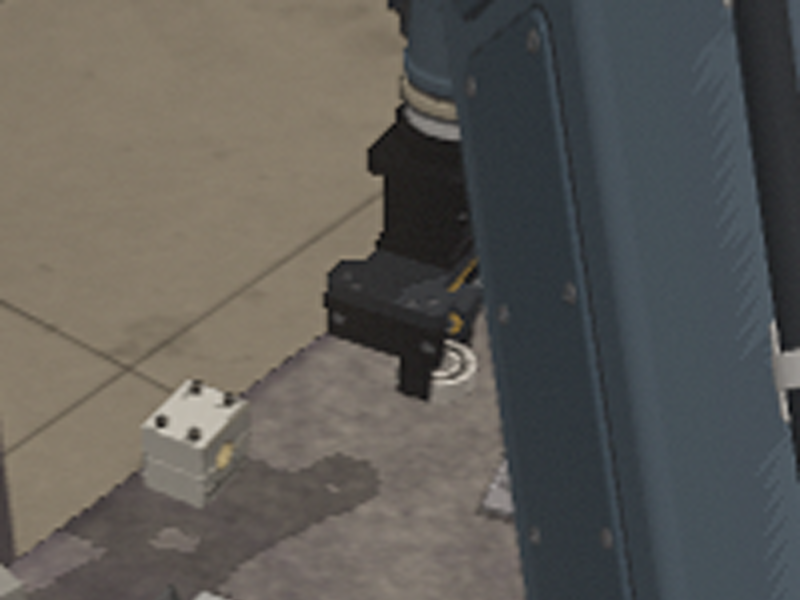

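The bearing is held at about (455,365) in the crop, and the force reads −1.6 N, which matches its weight. I move it over the carrier.

Emit:
arm_command(targets=[[0.6,-6,-4.5,0,4.5],[0.6,-12,-4.5,0,4.5],[0.6,-18,-4.5,0,4.5],[0.6,-23,-4.5,0,4.5],[0.6,-25.8,-4.5,0,4.5]])

```text
time: 6.4
position: [0.495, 0.0086, 0.1016]
tool_rot: [0.996, 0.091, -0.002, -0.001]
ft_force: [0.6, -0.1, -1.6]
grip_width: 0.0494
```

Emit:
arm_command(targets=[[0,0,0,0,4.5],[0,0,0,0,4.5],[0,0,0,0,4.5]])

```text
time: 6.78
position: [0.4979, 0.0045, 0.1022]
tool_rot: [0.996, 0.088, 0.0, 0.0]
ft_force: [0.0, -0.7, -1.0]
grip_width: 0.0501
```

```bash
python3 - <<'E'
from h import *
plan((.4987,.005,.050),10.25)
for c in ("scene","top"):
    p,d=robot.camera(c);out=p[:,:,::-1];cv2.imwrite(f"pics/{c}4.png",out)
E
```

```text
tcp [497.9   4.5 102.2] yaw 10.15 t 6.78 f [ 0.  -0.7 -1. ] w 50.1 q [-0.22  0.55  1.86 -0.    0.73  1.18]
-> d cm [ 0.08 -0.04  5.22] spin -0.002
```

View pics/scene4.png

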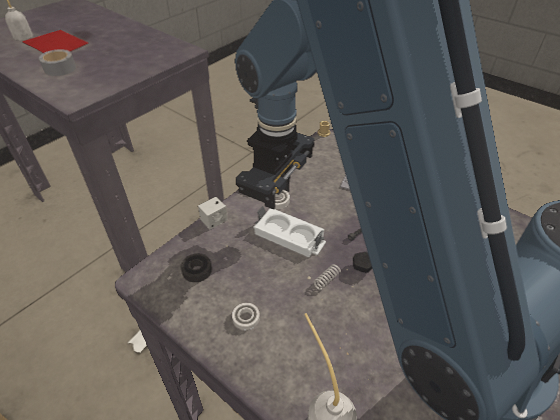

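View pics/top4.png

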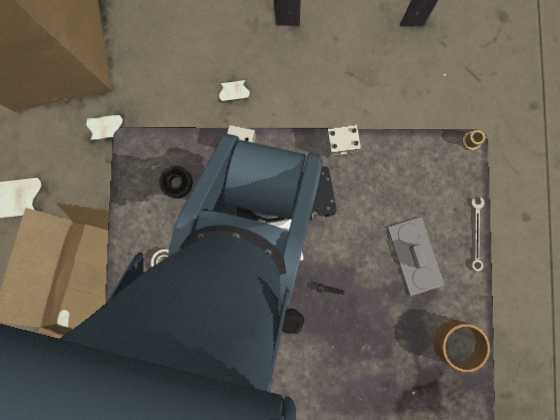

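Emit:
arm_command(targets=[[0.05,0,2.5,0,4.5],[0.05,0,5.0,0,4.5],[0.05,0,5.0,0,4.5],[0.05,0,5.0,0,4.5]])

```text
time: 7.38
position: [0.4984, 0.0053, 0.0529]
tool_rot: [0.996, 0.089, 0.0, 0.0]
ft_force: [-0.7, 0.2, -2.2]
grip_width: 0.0498
```

```bash
python3 - <<'E'
from h import *
plan((.4987,.005,.026),10.25)
o=robot.get_obs();z=o["position"][2]-.0075
p,d=robot.camera("scene");np.save("pics/s5.npy",p)
x,v=fit("scene",p,M["bearing"],(o["position"][0],o["position"][1],0),z0=z,yaw=False,span=.004)
print("bearing scene",x*1000,v)
xc,v=fit("scene",p,M["carrier"],(.4663,-.0002,.18),span=.003);print("car",xc*1000,v)
out=p[:,:,::-1].copy()
for a,b in proj("scene",place(M["bearing"],[x[0],x[1],0],z)):cv2.circle(out,(int(round(a)),int(round(b))),0,(0,0,255),-1)
cv2.imwrite("pics/s5.png",cv2.resize(out[150:270,220:380],(800,600),interpolation=cv2.INTER_NEAREST))
E
```

```text
tcp [498.4   5.3  52.9] yaw 10.2 t 7.38 f [-0.7  0.2 -2.2] w 49.8 q [-0.21  0.64  1.88 -0.    0.61  1.18]
-> d cm [0.02 0.03 2.69] spin -0.001
bearing scene [494.3917154    6.69075796   3.7330822 ] 9.870163917541504
car [466.53198992  -1.21736938 159.20053778] 10.948162078857422
```

View pics/s5.png

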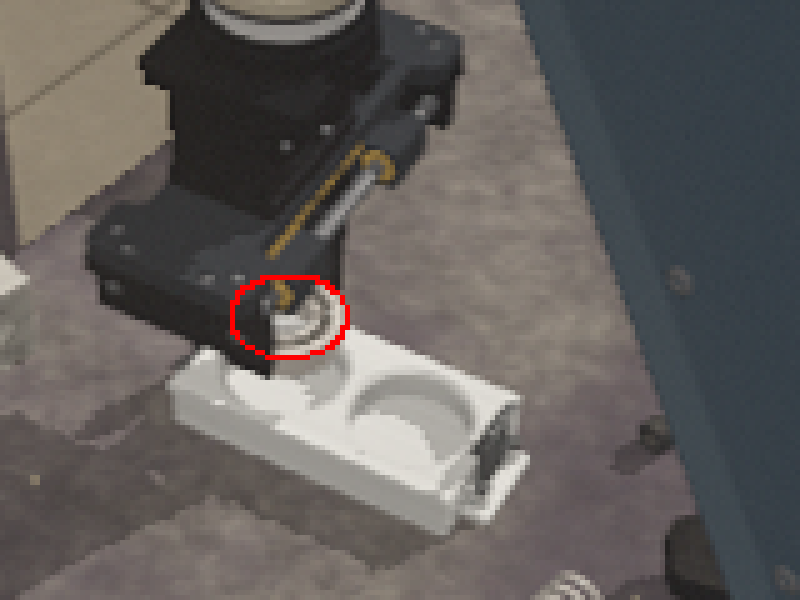

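```bash
python3 - <<'E'
from h import *
p=np.load("pics/s5.npy");out=p[:,:,::-1].copy()
o=robot.get_obs();
S=12;c=cv2.resize(out[195:245,255:320],None,fx=S,fy=S,interpolation=cv2.INTER_CUBIC)
for (x,y),col in [((.4978,.0056),(0,0,255)),((.4963,.0056),(0,255,0))]:
  for zz in (.015,0):
    P=circ(0,.026,zz)+[x,y,.0454]
    uv=(proj("scene",P)-[255,195]+.5)*S
    cv2.polylines(c,[uv.astype(int)],True,col,1)
cv2.imwrite("pics/s5z.png",c)
E
```

```text
(no output)
```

View pics/s5z.png

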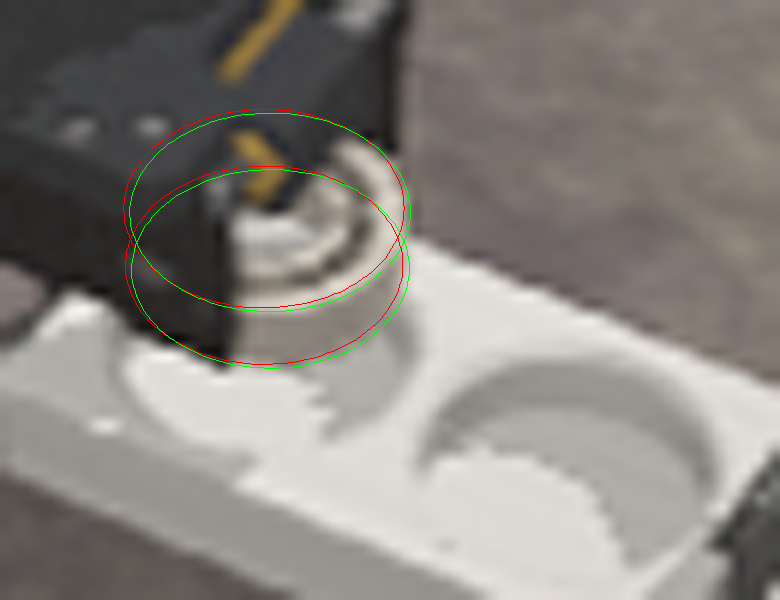

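In the scene camera the held bearing sits at about (497.5, 5.6) mm and bore_1 at (497.8, 5.5) mm. They agree to under 1 mm, so I lower it.

Emit:
arm_command(targets=[[0,0,0.9,0,4.5],[0,0,1.8,0,4.5],[0,0,2.3,0,4.5],[0,0,2.7,0,4.5],[0,0,2.7,0,4.5]])

```text
time: 8.05
position: [0.4985, 0.0055, 0.0251]
tool_rot: [0.996, 0.089, 0.0, 0.0]
ft_force: [1.1, -1.4, -2.5]
grip_width: 0.0498
```

```bash
python3 - <<'E'
from h import *
plan((.4987,.005,.026),10.25)
E
```

```text
tcp [498.5   5.5  25.1] yaw 10.25 t 8.05 f [ 1.1 -1.4 -2.5] w 49.8 q [-0.21  0.7   1.89 -0.    0.55  1.18]
-> d cm [ 0.01  0.05 -0.09] spin 0.0
```

Emit:
arm_command(targets=[[0,0,0,0,5.6],[0,0,0,0,5.8],[0,0,0,0,6.5],[0,0,0,0,8],[0,0,0,0,8.7]])

```text
time: 8.68
position: [0.4978, 0.0058, 0.0255]
tool_rot: [0.996, 0.089, -0.0, -0.0]
ft_force: [0.4, -0.4, 0.6]
grip_width: 0.0776
```

Emit:
arm_command(targets=[[0,0,0,0,8.7],[0,0,-3,0,8.7],[0,0,-9,0,8.7],[0,0,-9,0,8.7],[0,0,-9,0,8.7]])

```text
time: 9.3
position: [0.4975, 0.0059, 0.1154]
tool_rot: [0.996, 0.089, -0.0, -0.0]
ft_force: [0.1, -0.6, -0.4]
grip_width: 0.0869
```

```bash
python3 - <<'E'
from h import *
plan((.3953,.2212,.06),10.25)
p,d=robot.camera("scene");out=p[:,:,::-1].copy()
cv2.imwrite("pics/s6.png",cv2.resize(out[150:270,220:380],(800,600),interpolation=cv2.INTER_CUBIC))
E
```

```text
tcp [497.5   5.9 115.4] yaw 10.25 t 9.3 f [ 0.1 -0.6 -0.4] w 86.9 q [-0.21  0.53  1.85  0.    0.77  1.18]
-> d cm [ -6.23 -23.01   5.54] spin -0.0
```

View pics/s6.png

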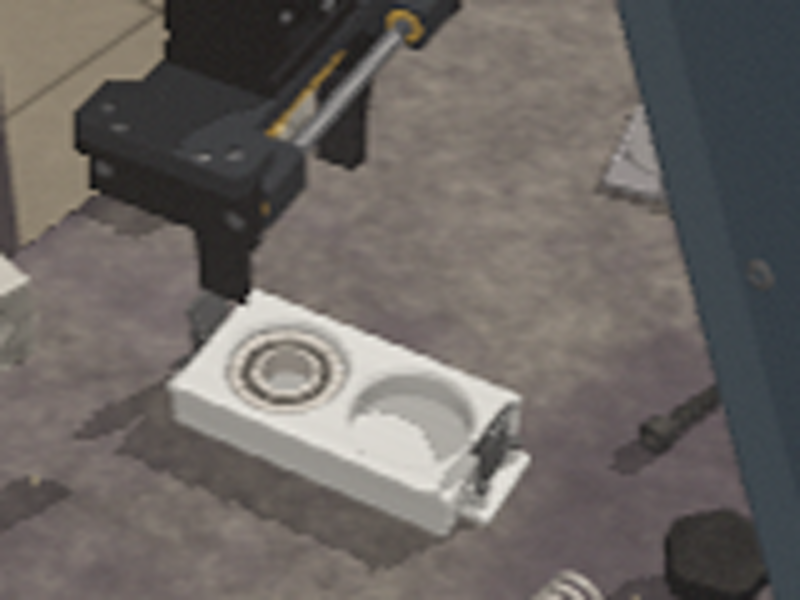

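Bearing A lies flat in bore_1, at about (288,370) in the crop. Now bearing B.

Emit:
arm_command(targets=[[-6.2,-23,0,0,8.7],[-6.2,-23,0,0,8.7],[-6.2,-23,0,0,8.7],[-6.2,-23,2,0,8.7],[-6.2,-23,5.5,0,8.7]])

```text
time: 9.98
position: [0.3934, 0.2238, 0.0593]
tool_rot: [0.996, 0.092, -0.001, -0.0]
ft_force: [0.0, -0.1, 0.0]
grip_width: 0.087
```

Emit:
arm_command(targets=[[0,0,1,0,8.7],[0,0,1,0,8.7],[0,0,1,0,8.7]])

```text
time: 10.35
position: [0.3967, 0.2206, 0.0508]
tool_rot: [0.996, 0.089, 0.0, -0.0]
ft_force: [-0.1, -1.8, -0.6]
grip_width: 0.0871
```

```bash
python3 - <<'E'
from h import *
plan((.3953,.2212,.0065),10.25)
p,d=robot.camera("scene");out=p[:,:,::-1].copy()
cv2.imwrite("pics/s7.png",cv2.resize(out[240:360,160:320],(800,600),interpolation=cv2.INTER_CUBIC))
E
```

```text
tcp [396.7 220.6  50.8] yaw 10.16 t 10.35 f [-0.1 -1.8 -0.6] w 87.1 q [ 0.26  0.62  2.   -0.    0.52  1.65]
-> d cm [-0.13 -0.09  4.43] spin -0.002
```

View pics/s7.png

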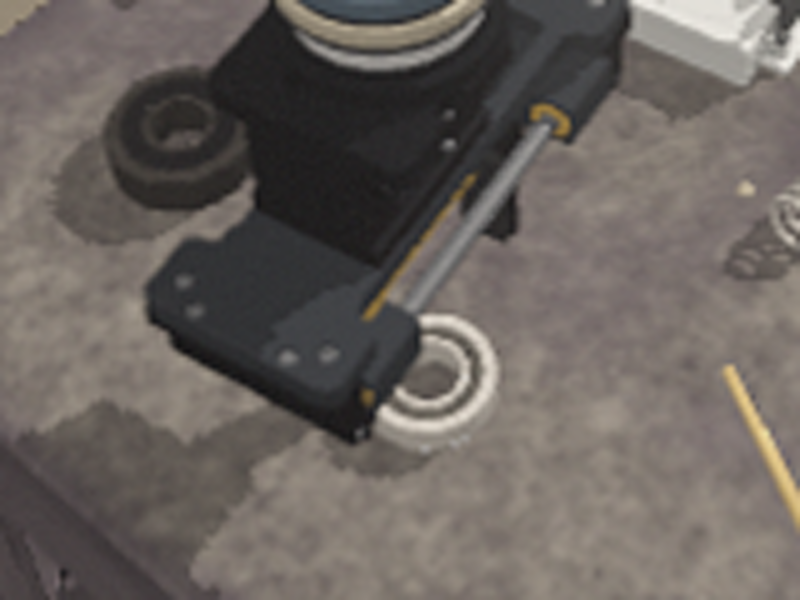

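The gripper stands over bearing B (430,380 in the crop), clear of the dark ring.

Emit:
arm_command(targets=[[-0.1,-0.1,2.0,0,8.7],[-0.1,-0.1,3.5,0,8.7],[-0.1,-0.1,4.3,0,8.7],[-0.1,-0.1,4.3,0,8.7],[-0.1,-0.1,4.3,0,5]])

```text
time: 11.02
position: [0.3953, 0.2219, 0.0079]
tool_rot: [0.996, 0.089, 0.001, -0.0]
ft_force: [0.0, -0.2, 0.2]
grip_width: 0.0826
```

Emit:
arm_command(targets=[[0,0,0,0,4.5],[0,0,0,0,4.5],[0,0,0,0,4.5],[0,0,0,0,4.5],[0,0,0,0,4.5]])

```text
time: 11.65
position: [0.3949, 0.2218, 0.0075]
tool_rot: [0.996, 0.089, 0.0, 0.0]
ft_force: [-0.3, -1.6, 1.4]
grip_width: 0.0497
```

Emit:
arm_command(targets=[[0,0,0,0,4.5],[0,0,0,0,4.5]])

```text
time: 11.9
position: [0.3949, 0.2218, 0.0075]
tool_rot: [0.996, 0.089, 0.0, 0.0]
ft_force: [0.3, -2.3, 3.2]
grip_width: 0.0501
```

```bash
python3 - <<'E'
from h import *
plan((.4357,-.0064,.1),10.25)
E
```

```text
tcp [394.9 221.8   7.5] yaw 10.25 t 11.9 f [ 0.3 -2.3  3.2] w 50.1 q [ 0.26  0.72  2.01 -0.    0.41  1.66]
-> d cm [-0.04 23.18 -9.24] spin 0.0
```

Emit:
arm_command(targets=[[0,0,-2,0,4.5],[0,0,-6,0,4.5],[0,0,-9.2,0,4.5],[0,5,-9.2,0,4.5],[0,10,-9.2,0,4.5]])

```text
time: 12.52
position: [0.4128, 0.1232, 0.0997]
tool_rot: [0.996, 0.09, 0.001, -0.0]
ft_force: [0.2, -0.3, -2.8]
grip_width: 0.05
```

```bash
python3 - <<'E'
from h import *
plan((.4357,-.0064,.1),10.25)
E
```

```text
tcp [412.8 123.2  99.7] yaw 10.38 t 12.53 f [ 0.2 -0.3 -2.8] w 50.0 q [0.03 0.5  2.02 0.   0.62 1.42]
-> d cm [-0.09 13.16 -0.03] spin 0.002
```

Emit:
arm_command(targets=[[0,5,0,0,4.5],[0,10,0,0,4.5],[0,13.2,0,0,4.5],[0,13.2,2.5,0,4.5],[0,13.2,4.5,0,4.5]])

```text
time: 13.15
position: [0.436, -0.0069, 0.0535]
tool_rot: [0.996, 0.088, -0.0, -0.0]
ft_force: [0.2, 0.1, -2.0]
grip_width: 0.0501
```

Emit:
arm_command(targets=[[0,0,0,0,4.5],[0,0,0,0,4.5]])

```text
time: 13.4
position: [0.4361, -0.0062, 0.0546]
tool_rot: [0.996, 0.089, -0.0, -0.0]
ft_force: [-0.0, 0.6, -1.2]
grip_width: 0.05
```

```bash
python3 - <<'E'
from h import *
plan((.4357,-.0064,.025),10.25)
o=robot.get_obs();z=o["position"][2]-.0075
p,d=robot.camera("scene");out=p[:,:,::-1].copy()
S=10;u0,v0=265,195;c=cv2.resize(out[v0:v0+60,u0:u0+75],None,fx=S,fy=S,interpolation=cv2.INTER_CUBIC)
# scene-frame bias: scene = avg + (-0.9,+0.5)mm
for (x,y),col in [(o["position"][:2]+[-.0009,.0005],(0,0,255))]:
  for zz in (.015,0):
    uv=(proj("scene",circ(0,.026,zz)+[x,y,z])-[u0,v0]+.5)*S
    cv2.polylines(c,[uv.astype(int)],True,col,1)
cv2.imwrite("pics/s8.png",c)
E
```

```text
tcp [436.1  -6.2  54.6] yaw 10.25 t 13.4 f [-0.   0.6 -1.2] w 50.0 q [-0.27  0.6   2.04  0.    0.5   1.12]
-> d cm [-0.05  0.01  2.96] spin 0.0
```

View pics/s8.png

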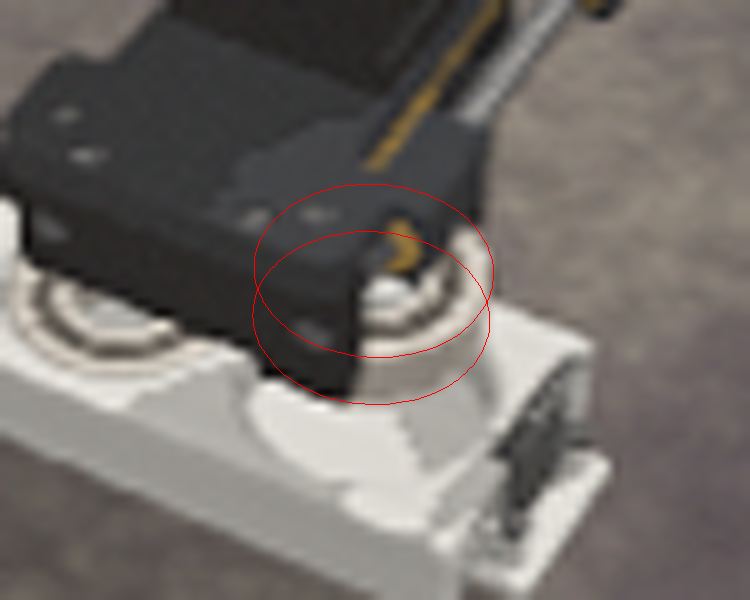

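The predicted circle lies on the held bearing's right and bottom edges (490 and 404 in the crop), so I lower it.

Emit:
arm_command(targets=[[-0.05,0,1.2,0,4.5],[-0.05,0,2.1,0,4.5],[-0.05,0,2.6,0,4.5],[-0.05,0,2.9,0,4.5],[-0.05,0,2.9,0,4.5]])

```text
time: 14.08
position: [0.4355, -0.0065, 0.0252]
tool_rot: [0.996, 0.089, -0.0, -0.0]
ft_force: [-0.5, -0.1, -1.5]
grip_width: 0.05
```

Emit:
arm_command(targets=[[0,0,0,0,5.6],[0,0,0,0,5.8],[0,0,0,0,6.5],[0,0,0,0,8],[0,0,0,0,8.7]])

```text
time: 14.7
position: [0.4356, -0.0065, 0.0255]
tool_rot: [0.996, 0.089, 0.0, 0.0]
ft_force: [-0.8, 0.3, 0.3]
grip_width: 0.0776
```

Emit:
arm_command(targets=[[0,0,0,0,8.7],[0,0,-3,0,8.7],[0,0,-9,0,8.7],[0,0,-9,0,8.7],[0,0,-9,0,8.7]])

```text
time: 15.32
position: [0.4353, -0.0064, 0.1154]
tool_rot: [0.996, 0.089, 0.0, 0.0]
ft_force: [-1.0, -0.7, -0.5]
grip_width: 0.0873
```

```bash
python3 - <<'E'
from h import *
plan((.414,-.2684,.12),17.8)
p,d=robot.camera("scene");out=p[:,:,::-1].copy()
cv2.imwrite("pics/s9.png",cv2.resize(out[150:270,220:380],(800,600),interpolation=cv2.INTER_CUBIC))
E
```

```text
tcp [435.3  -6.4 115.4] yaw 10.25 t 15.32 f [-1.  -0.7 -0.5] w 87.3 q [-0.27  0.47  2.   -0.    0.67  1.12]
-> d cm [-6.76 25.4  -0.46] spin -0.132
```

View pics/s9.png

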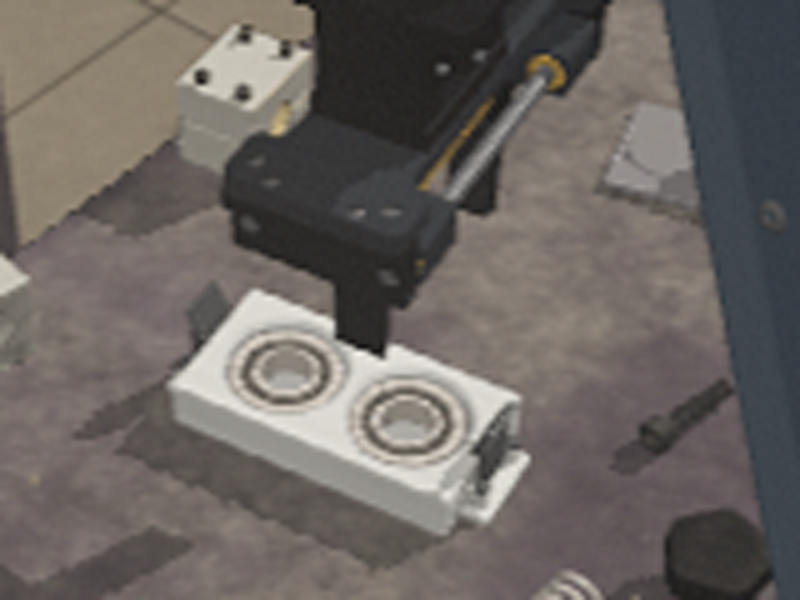

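Both bearings lie flat, at about (288,370) and (408,420) in the crop. Next I refine the cover's pose.

```bash
python3 - <<'E'
from h import *
p0=np.load("pics/top0c.npy")
p,d=robot.camera("top")
pa=cv2.cvtColor(cv2.imread("pics/top4.png"),cv2.COLOR_BGR2RGB)
for q in (p0,pa,p):
  for nm,m in (("all",M["cover"]),("plate",rect(.14,.07,.005)),("rib",rect(.044,.016,.033,20))):
    x,v=fit("top",q,m,(.4148,-.2688,.31),span=.004);print(nm,np.round(x[:2]*1000,1),np.degrees(x[2]).round(2),v.round(1))
S=5;c=cv2.resize(pa[205:305,375:455,::-1],None,fx=S,fy=S,interpolation=cv2.INTER_CUBIC)
cv2.imwrite("pics/t9.png",c)
E
```

```text
all [ 414.8 -268.8] 17.68 9.8
plate [ 414.7 -268.8] 17.68 10.3
rib [ 417.3 -267.7] 19.23 8.4
all [ 414.7 -268.8] 17.56 10.3
plate [ 414.7 -268.7] 17.62 11.3
rib [ 417.5 -267.8] 16.64 7.9
all [ 414.6 -268.7] 17.61 10.0
plate [ 414.7 -268.7] 17.62 11.0Traceback (most recent call last):
  File "<stdin>", line 7, in <module>
  File "h.py", line 47, in fit
    x=[x0[0]+dx,x0[1]+dy,x0[2]+da];v=f(x)
                                     ~^^^
  File "h.py", line 41, in f
    uv=proj(name,place(model,[x[0],x[1],x[2] if yaw else 0],z0))
  File "h.py", line 18, in proj
    m=robot.camera_model(name);E=m["extrinsics"];q=np.atleast_2d(P)@E[:3,:3].T+E[:3,3]
ValueError: time passes only in moves, steps and waits
```

```bash
python3 - <<'E'
s=open('h.py').read()
s=s.replace("robot.camera_model(","_cm(")
s=s.replace("def world","_C={}\ndef _cm(n):\n    if n not in _C:_C[n]=robot.camera_model(n)\n    return _C[n]\ndef world",1)
open('h.py','w').write(s)
E
python3 -c "
from h import *
plan((.4139,-.2683,.12),17.62)"
```

```text
tcp [434.5  -6.2 114.4] yaw 10.24 t 15.43 f [-1.   0.6  0.4] w 87.0 q [-0.27  0.47  2.    0.    0.67  1.12]
-> d cm [-6.69 25.42 -0.58] spin -0.129
```

Emit:
arm_command(targets=[[-6.7,25.4,-0.6,-0.129,8.7],[-6.7,25.4,-0.6,-0.129,8.7],[-6.7,25.4,-0.6,-0.129,8.7],[-6.7,25.4,-0.6,-0.129,8.7],[-6.7,25.4,-0.6,-0.129,7.0]])

```text
time: 16.05
position: [0.4147, -0.2726, 0.12]
tool_rot: [0.989, 0.151, -0.0, 0.0]
ft_force: [0.1, 0.9, -0.3]
grip_width: 0.0824
```

Emit:
arm_command(targets=[[0,0,3,0,6.0],[0,0,6,0,5.0],[0,0,6,0,5.0],[0,0,6,0,5.0]])

```text
time: 16.55
position: [0.4147, -0.2676, 0.0613]
tool_rot: [0.988, 0.154, -0.0, -0.001]
ft_force: [-0.8, -1.2, 0.2]
grip_width: 0.0516
```

```bash
python3 - <<'E'
from h import *
plan((.4139,-.2683,.009),17.62)
o=robot.get_obs()
p,d=robot.camera("top");cv2.imwrite("pics/t10.png",p[:,:,::-1])
p,d=robot.camera("scene");cv2.imwrite("pics/s10.png",p[:,:,::-1])
E
```

```text
tcp [ 414.7 -267.6   61.3] yaw 17.68 t 16.55 f [-0.8 -1.2  0.2] w 51.6 q [-0.8   0.63  1.89  0.    0.63  0.46]
-> d cm [-0.1   0.05  5.23] spin 0.001
```

View pics/t10.png

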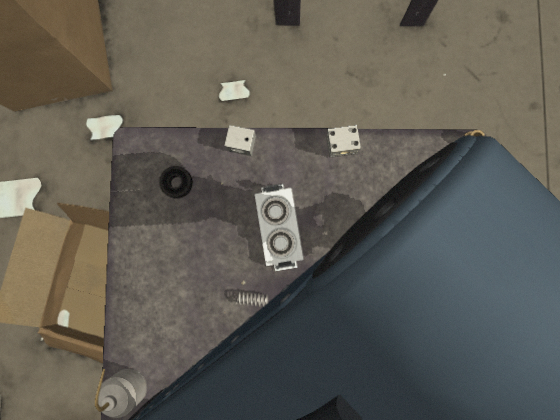

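View pics/s10.png

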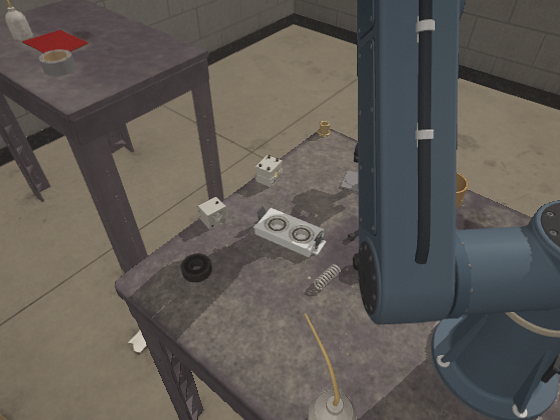

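Top view: both bearings sit in the bores at (276,211) and (281,243). The cover is hidden from both cameras, so I go down on the measured pose and check the forces and the grip width.

Emit:
arm_command(targets=[[-0.1,0.05,2.5,0,5.0],[-0.1,0.05,4.5,0,5.0],[-0.1,0.05,5.1,0,5.0],[-0.1,0.05,5.1,0,5.0],[-0.1,0.05,5.1,0,5.0]], newtons=15)

```text
time: 17.27
position: [0.4145, -0.2696, 0.0113]
tool_rot: [0.988, 0.153, 0.0, 0.001]
ft_force: [0.3, -0.5, -0.3]
grip_width: 0.05
```

```bash
python3 -c "
from h import *
plan((.4139,-.2683,.0095),17.62)"
```

```text
tcp [ 414.5 -269.6   11.3] yaw 17.64 t 17.27 f [ 0.3 -0.5 -0.3] w 50.0 q [-0.8   0.72  1.91  0.    0.51  0.46]
-> d cm [-0.02 -0.14  0.17] spin 0.0
```

Emit:
arm_command(targets=[[0,-0.1,0.15,0,3.0],[0,-0.1,0.15,0,2.0],[0,-0.1,0.15,0,1.0],[0,-0.1,0.15,0,1.0],[0,-0.1,0.15,0,1.0]])

```text
time: 17.9
position: [0.4138, -0.2683, 0.0089]
tool_rot: [0.988, 0.153, 0.0, 0.0]
ft_force: [0.0, -0.6, 0.6]
grip_width: 0.0156
```

Emit:
arm_command(targets=[[0,0,0,0,1],[0,0,0,0,1],[0,0,0,0,1],[0,0,0,0,1],[0,0,0,0,1]])

```text
time: 18.52
position: [0.4138, -0.2684, 0.009]
tool_rot: [0.988, 0.153, 0.0, 0.0]
ft_force: [0.2, -0.2, 1.3]
grip_width: 0.0162
```

Emit:
arm_command(targets=[[0,0,0,0,0.5],[0,0,0,0,0.5],[0,0,0,0,0.5],[0,0,0,0,0.5]], newtons=55)

```text
time: 19.02
position: [0.4138, -0.2683, 0.0089]
tool_rot: [0.988, 0.153, 0.0, 0.0]
ft_force: [0.8, -1.4, 0.8]
grip_width: 0.0157
```

```bash
python3 -c "
from h import *
plan((.4139,-.2683,.0095),17.62)"
```

```text
tcp [ 413.8 -268.3    8.9] yaw 17.63 t 19.02 f [ 0.8 -1.4  0.8] w 15.7 q [-0.8   0.73  1.91  0.    0.5   0.46]
-> d cm [ 0.01 -0.   -0.06] spin 0.0
```

Emit:
arm_command(targets=[[0,0,-1,0,0.5],[0,0,-4,0,0.5],[0,0,-9,0,0.5],[0,0,-11,0,0.5],[0,0,-11,0,0.5]])

```text
time: 19.65
position: [0.4141, -0.2684, 0.1206]
tool_rot: [0.988, 0.153, 0.001, 0.001]
ft_force: [0.6, -0.1, -1.8]
grip_width: 0.0157
```

```bash
python3 -c "
from h import *
plan((.4672,-.0007,.115),10.25)"
```

```text
tcp [ 414.1 -268.4  120.6] yaw 17.65 t 19.65 f [ 0.6 -0.1 -1.8] w 15.7 q [-0.8   0.51  1.86  0.    0.77  0.46]
-> d cm [ 13.17 -23.9    0.51] spin 0.129
```

Emit:
arm_command(targets=[[2.6,-4.8,0.2,0.03,0.5],[5.2,-9.6,0.4,0.06,0.5],[7.8,-14.4,0.4,0.09,0.5],[10.4,-19.2,0.4,0.11,0.5],[13.2,-23.9,0.4,0.129,0.5]])

```text
time: 20.27
position: [0.4657, 0.0016, 0.1136]
tool_rot: [0.996, 0.089, -0.002, -0.001]
ft_force: [0.3, -0.3, -0.3]
grip_width: 0.0153
```

Emit:
arm_command(targets=[[0,0,0,0,0.5],[0,0,1,0,0.5],[0,0,2.5,0,0.5],[0,0,2.5,0,0.5],[0,0,2.5,0,0.5]])

```text
time: 20.9
position: [0.4669, -0.0015, 0.0896]
tool_rot: [0.996, 0.088, -0.0, -0.0]
ft_force: [0.3, -0.9, -0.9]
grip_width: 0.0158
```

```bash
python3 - <<'E'
from h import *
plan((.4672,-.0007,.06),10.25)
o=robot.get_obs();z=o["position"][2]-.0089
for c in("scene","top"):
    p,d=robot.camera(c);np.save(f"pics/{c}11.npy",p)
    if c=="top":cv2.imwrite("pics/t11.png",p[:,:,::-1])
    else:
        u0,v0,S=230,150,7;im=cv2.resize(p[v0:v0+85,u0:u0+110,::-1],None,fx=S,fy=S,interpolation=cv2.INTER_CUBIC)
        for m in (rect(.14,.07,0),rect(.14,.07,.005)):
            P=place(m,[o["position"][0]-.0009,o["position"][1]+.0005,np.radians(10.25)],z)
            uv=((proj(c,P)-[u0,v0]+.5)*S).astype(int)
            for a,b in uv:cv2.circle(im,(int(a),int(b)),1,(0,0,255),-1)
        cv2.imwrite("pics/s11.png",im)
E
```

```text
tcp [466.9  -1.5  89.6] yaw 10.13 t 20.9 f [ 0.3 -0.9 -0.9] w 15.8 q [-0.24  0.55  1.94 -0.    0.65  1.15]
-> d cm [ 0.05 -0.07  2.96] spin -0.002
```

View pics/s11.png

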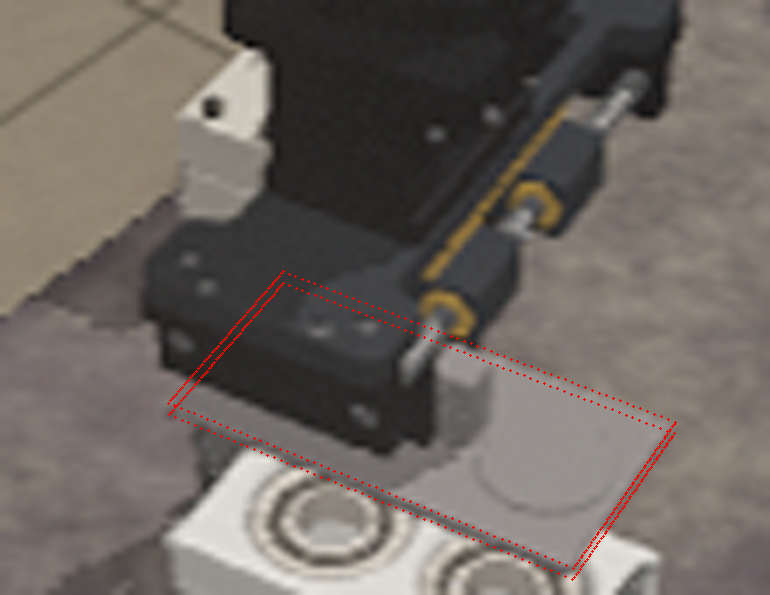

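View pics/t11.png

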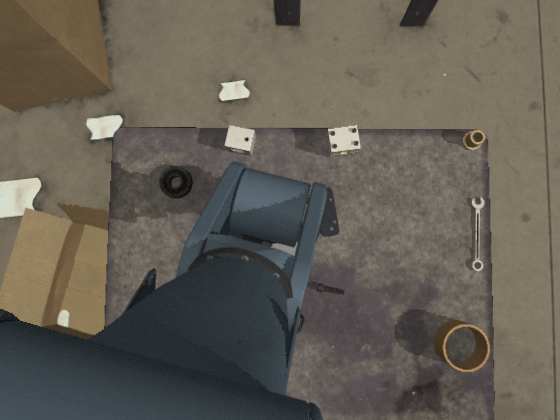

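```bash
python3 - <<'E'
from h import *
for c,f in(("top","t10"),("scene","s10"),("scene","s9x")):
    im=cv2.imread(f"pics/{f}.png")
    if im is None: continue
    p=im[:,:,::-1].copy()
    for nm,m in(("all",M["carrier"]),("rect",rect(.14,.072,.024))):
        x,v=fit(c,p,m,(.4675,-.0007,.179),span=.003);print(c,nm,np.round(x[:2]*1000,1),np.degrees(x[2]).round(2),v.round(1))
E
```

```text
top all [468.3  -1.1] 10.18 14.4
top rect [468.4  -1.1] 10.12 17.8
scene all [467.3  -1. ] 10.43 11.1
scene rect [467.8  -1. ] 10.1 13.5[ WARN:0@1.022] global loadsave.cpp:275 findDecoder imread_('pics/s9x.png'): can't open/read file: check file path/integrity
```

```bash
python3 -c "
from h import *
plan((.4675,-.0009,.051),10.15)"
```

```text
tcp [467.2  -1.2  90.1] yaw 10.17 t 21.0 f [ 0.4 -0.5 -0.9] w 15.4 q [-0.24  0.55  1.94 -0.    0.65  1.15]
-> d cm [ 0.03 -0.02  3.91] spin 0.0
```

Emit:
arm_command(targets=[[0.03,0,1.2,0,0.5],[0.03,0,2.4,0,0.5],[0.03,0,3.4,0,0.5],[0.03,0,3.9,0,0.5],[0.03,0,3.9,0,0.5]])

```text
time: 21.62
position: [0.4671, -0.0002, 0.0503]
tool_rot: [0.996, 0.089, -0.001, -0.0]
ft_force: [0.5, 0.2, -1.7]
grip_width: 0.0156
```

```bash
python3 - <<'E'
from h import *
plan((.4675,-.0009,.046),10.15)
p,d=robot.camera("scene")
u0,v0,S=235,185,8;im=cv2.resize(p[v0:v0+75,u0:u0+100,::-1],None,fx=S,fy=S,interpolation=cv2.INTER_CUBIC)
cv2.imwrite("pics/s12.png",im)
E
```

```text
tcp [ 4.671e+02 -2.000e-01  5.030e+01] yaw 10.25 t 21.62 f [ 0.5  0.2 -1.7] w 15.6 q [-0.24  0.63  1.96 -0.    0.55  1.15]
-> d cm [0.03 0.07 0.43] spin 0.002
```

View pics/s12.png

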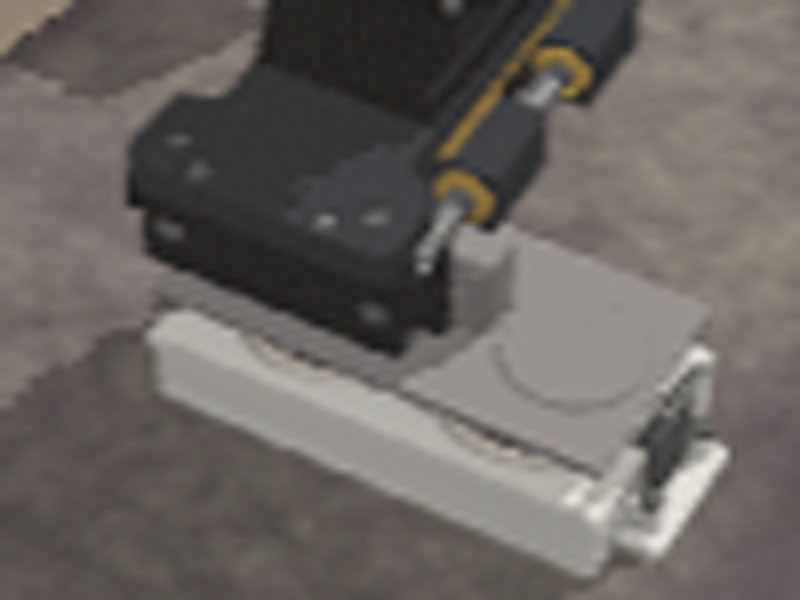

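The cover hangs square over the carrier, between the clips, with its right corner at (710,310) in the crop. Now I press it down in small steps.

Emit:
arm_command(targets=[[0.03,0.05,0.3,0,0.5],[0.03,0.05,0.5,0,0.5],[0.03,0.05,0.7,0,0.5],[0.03,0.05,0.7,0,0.5]], newtons=60)

```text
time: 22.18
position: [0.4677, -0.0008, 0.0441]
tool_rot: [0.996, 0.089, 0.0, 0.0]
ft_force: [-1.3, 0.4, 2.1]
grip_width: 0.0157
```

```bash
python3 -c "
from h import *
plan((.4675,-.0009,.033),10.15)"
```

```text
tcp [467.7  -0.8  44.1] yaw 10.25 t 22.18 f [-1.3  0.4  2.1] w 15.7 q [-0.24  0.64  1.96 -0.    0.54  1.15]
-> d cm [-0.02  0.    1.11] spin 0.002
```

Emit:
arm_command(targets=[[0,0,0.15,0,0.5],[0,0,0.3,0,0.5],[0,0,0.45,0,0.5],[0,0,0.6,0,0.5],[0,0,0.75,0,0.5]])

```text
time: 22.8
position: [0.4678, -0.0008, 0.0364]
tool_rot: [0.996, 0.089, -0.0, -0.0]
ft_force: [-1.5, 0.1, 3.3]
grip_width: 0.0153
```

```bash
python3 -c "
from h import *
plan((.4675,-.0009,.033),10.15)"
```

```text
tcp [467.8  -0.8  36.4] yaw 10.24 t 22.8 f [-1.5  0.1  3.3] w 15.3 q [-0.24  0.66  1.97  0.    0.52  1.15]
-> d cm [-0.03  0.    0.34] spin 0.002
```

Emit:
arm_command(targets=[[0,0,0.15,0,0.5],[0,0,0.25,0,0.5],[0,0,0.35,0,0.5],[0,0,0.35,0,0.5]])

```text
time: 23.3
position: [0.4681, -0.0009, 0.0329]
tool_rot: [0.996, 0.089, 0.0, 0.0]
ft_force: [0.9, -0.3, -0.7]
grip_width: 0.0152
```

```bash
python3 -c "
from h import *
plan((.4675,-.0009,.033),10.15)"
```

```text
tcp [468.1  -0.9  32.9] yaw 10.24 t 23.3 f [ 0.9 -0.3 -0.7] w 15.2 q [-0.24  0.67  1.97  0.    0.51  1.15]
-> d cm [-0.06 -0.01 -0.01] spin 0.002
```

Emit:
arm_command(targets=[[0,0,0.05,0,0.5],[0,0,0.1,0,0.5],[0,0,0.1,0,0.5]])

```text
time: 23.68
position: [0.4682, -0.0009, 0.0329]
tool_rot: [0.996, 0.089, 0.001, 0.0]
ft_force: [-1.3, 1.2, 9.3]
grip_width: 0.0156
```

Emit:
arm_command(targets=[[0,0,0.05,0,0.5],[0,0,0.05,0,0.5],[0,0,0.05,0,0.5]])

```text
time: 24.05
position: [0.4682, -0.0009, 0.0329]
tool_rot: [0.996, 0.089, 0.001, 0.0]
ft_force: [-2.3, 0.4, 15.3]
grip_width: 0.0156
```

Emit:
arm_command(targets=[[0,0,-0.03,0,0.5],[0,0,-0.03,0,0.5],[0,0,-0.03,0,0.5],[0,0,-0.03,0,0.5]])

```text
time: 24.55
position: [0.4682, -0.0009, 0.0329]
tool_rot: [0.996, 0.089, 0.001, 0.0]
ft_force: [-0.6, -1.5, 12.2]
grip_width: 0.0156
```

```bash
python3 - <<'E'
from h import *
plan((.4675,-.0009,.033),10.15)
p,d=robot.camera("scene");out=p[:,:,::-1]
u0,v0,S=235,185,8;im=cv2.resize(out[v0:v0+75,u0:u0+100],None,fx=S,fy=S,interpolation=cv2.INTER_CUBIC)
cv2.imwrite("pics/s13.png",im);cv2.imwrite("pics/s13f.png",out)
plan((.4675,-.0009,.033),10.15)
E
```

```text
tcp [468.2  -0.9  32.9] yaw 10.25 t 24.55 f [-0.6 -1.5 12.2] w 15.6 q [-0.24  0.67  1.97  0.    0.51  1.15]
-> d cm [-0.07 -0.01 -0.01] spin 0.002
tcp [468.2  -0.9  32.9] yaw 10.25 t 24.6 f [-1.4  1.  11.5] w 15.4 q [-0.24  0.67  1.97  0.    0.51  1.15]
-> d cm [-0.07 -0.01 -0.01] spin 0.002
```

View pics/s13.png

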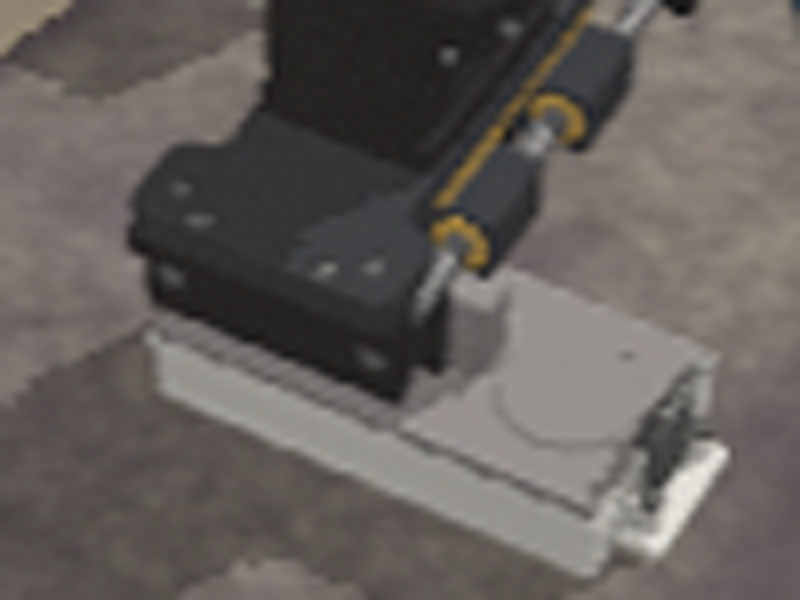

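The cover lies flush on the carrier and the visible clip (680,430 in the crop) stands upright over its edge. The underside works out at 24.0 mm and the push at about 12 N, so I hand in while holding.

```bash
python3 -c "
from rig import robot
print(robot.hand_in())"
```

```text
the job is handed in; nothing more can be done
None
```

Both bearings are in their bores and the cover is snapped onto the carrier. I handed the job in at about 24.6 s, with the arm still gripping the rib and pressing down. No verdict was reported.

**Bearings:** bearing A went into bore_1 and bearing B into bore_0, and both showed flat in the scene and top pictures. My first grasp of bearing A failed because I lifted before the grip had built up. It shifted about 4 mm on the bench, and the second grasp held. Held bearings read about 50 mm wide instead of the stated 52 mm.

**Cover:** it is seated with its underside at a computed 24.0 mm. The vertical force rose past the clips, fell to about zero, then built up again on the seat. At hand-in it was 11.5–12 N, slightly above the 10 N asked, after briefly reaching 15 N.

**Not confirmed by eye:** the clip_0 end was visible and stood upright over the cover's edge. The clip_1 end was hidden by the gripper, so I judge that clip only from the height and the cover lying flush.

The dark ring was not touched. The two cameras disagreed by about 1.5 mm, so I worked from their mean.

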